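# Line up moulded housings by height on the inspection strip

## Task

Set the four moulded housings out for inspection in order of height, one upright in the middle of each black rubber pad: the shortest on the end pad beside the low steel block, then rising step by step to the tallest on the end pad beside the tall steel block. Set each one down rather than dropping it, and leave them all standing free.

Things in the scene. Friction and masses are not known exactly. Their poses are not given: they have to be found in the camera images.
- housing_35: 35 mm housing: a loose, upright, round moulded plastic cap, smoky blue-grey: cylinder 46 mm across on a flange 64 mm across and 4 mm thick; flat top 35 mm above the underside, with a white nipple (7 mm across, 10 mm tall) in its middle; about 50 g. The four differ only in height (35, 55, 75, 95 mm). Origin: centre of the underside; z up.
- housing_55: 55 mm housing: a loose, upright, round moulded plastic cap, smoky blue-grey: cylinder 46 mm across on a flange 64 mm across and 4 mm thick; flat top 55 mm above the underside, with a white nipple (7 mm across, 10 mm tall) in its middle; about 65 g. The four differ only in height (35, 55, 75, 95 mm). Origin: centre of the underside; z up.
- housing_75: 75 mm housing: a loose, upright, round moulded plastic cap, smoky blue-grey: cylinder 46 mm across on a flange 64 mm across and 4 mm thick; flat top 75 mm above the underside, with a white nipple (7 mm across, 10 mm tall) in its middle; about 80 g. The four differ only in height (35, 55, 75, 95 mm). Origin: centre of the underside; z up.
- housing_95: 95 mm housing: a loose, upright, round moulded plastic cap, smoky blue-grey: cylinder 46 mm across on a flange 64 mm across and 4 mm thick; flat top 95 mm above the underside, with a white nipple (7 mm across, 10 mm tall) in its middle; about 95 g. The four differ only in height (35, 55, 75, 95 mm). Origin: centre of the underside; z up.
- pad_a: one of four equal round black rubber pads, 74 mm across and 2 mm thick, fixed in a straight row, 95 mm apart, on an aluminium strip (510 x 90 x 6 mm); order along the row: a, b, c, d; this one is at one end. Origin: centre of its underside, 6 mm above the table; its top is 8 mm above the table. Its y axis lies along the row, x across it.
- pad_b: one of four equal round black rubber pads, 74 mm across and 2 mm thick, fixed in a straight row, 95 mm apart, on an aluminium strip (510 x 90 x 6 mm); order along the row: a, b, c, d; this one is second from pad_a. Origin: centre of its underside, 6 mm above the table; its top is 8 mm above the table. Its y axis lies along the row, x across it.
- pad_c: one of four equal round black rubber pads, 74 mm across and 2 mm thick, fixed in a straight row, 95 mm apart, on an aluminium strip (510 x 90 x 6 mm); order along the row: a, b, c, d; this one is third from pad_a. Origin: centre of its underside, 6 mm above the table; its top is 8 mm above the table. Its y axis lies along the row, x across it.
- pad_d: one of four equal round black rubber pads, 74 mm across and 2 mm thick, fixed in a straight row, 95 mm apart, on an aluminium strip (510 x 90 x 6 mm); order along the row: a, b, c, d; this one is at the other end. Origin: centre of its underside, 6 mm above the table; its top is 8 mm above the table. Its y axis lies along the row, x across it.
- low_block: a plain square steel block, 30 x 30 mm and 20 mm tall, fixed on the strip at one end of the row, 85 mm beyond the centre of the end pad there; the shorter of the two end blocks; it marks the end where the shortest housing goes. Which end it is at changes from run to run. Origin: centre of its underside, 6 mm above the table.
- tall_block: a plain square steel block, 30 x 30 mm and 70 mm tall, fixed on the strip at one end of the row, 85 mm beyond the centre of the end pad there; the taller of the two end blocks; it marks the end where the tallest housing goes. Which end it is at changes from run to run. Origin: centre of its underside, 6 mm above the table.
There are look-alikes about, which are no part of the job. Leave any brown look-alike of the housing_35 alone.

How it is judged:
By the outcome, as a careful person would: the job done as asked, in the order asked, and still so for the second after the job is handed in, with the robot touching nothing.
It also fails if it takes over 102 s, if anything falls off the work surface, if the arm or the gripper's body presses on something with over 40 N, if the wrist force passes 120 N, or if a joint passes its speed limit or range.

## Robot

A 6-joint arm with a two-finger parallel gripper is mounted at the origin on the work surface. World frame = base frame: x ahead of the robot, y to its left, z up, the work surface at z = 0. Lengths are in mm, angles in degrees, forces in N, time in s.
With the tool pointing down it reaches from about 300 to 850 mm from the base axis. Payload 4.2 kg.
Tool frame: the origin (TCP) lies midway between the tips of the shut fingers; the grasp point (between the pads) lies pinch_z behind it (pinch_z is the distance from the TCP to the grasp point, in mm); z points along the fingers, y is the line along which they close (so a half turn about z gives the same grasp; the last joint's range is limited). The gripper opens to 91 mm and grips with 3 to 60 N. Pads are 32 mm wide; open, the fingers measure 118 mm over their backs; the gripper's body (76 mm by 178 mm) begins 60 mm behind the grasp point.
Start: joints at [68.698, 18.312, 89.639, -0, 72.044, -1.146], TCP at [198.141, 539.799, 213.976] pointing down, gripper open.
Joint ranges: [-177.97, 177.97], [-48.28, 115.42], [12.27, 149.76], [-77.06, 257.06], [2.81, 150.46], [-146.56, 146.56]. Speed limits (degrees/s): [147.25, 147.25, 180, 180, 180, 180].

## Interface

Orientations are given as [roll, pitch, yaw] about the fixed x, y, z axes, in that order (R = Rz(yaw) Ry(pitch) Rx(roll)).
In Python, from workcell import state, grab_frame, job_done, masks_of, landmark_of, pinch_z gives the robot as it stands. The module is installed in compiled form; this text tells all that it offers.
- The arm moves only by the tool move_arm, never from a script. Its argument "plan" is a list of rows, each an object of numbers: "x", "y", "z": the shift along the tool's x, y, z in mm; "rx", "ry", "rz": the turn, a rotation vector about the tool's x, y, z in rad. A call has 1 to 10 rows; each row shifts and turns the commanded pose from where the row before left it, along the tool's axes as they then stand; what a row does not reach is not made up. A row lasts 1/10 s, in which the tool goes at most 50 mm and 8.59 degrees, less where a joint would pass 70% of its speed; a pose out of reach is approached as far as the arm can. A call is refused whole if a number of a shift passes 50 or a number of a turn 0.15, either way. A call with a gripper value outside its range is refused whole. "grip" is the opening, from 0 (shut) to 1 (fully open), set as the call begins (left out, the last holds). The fingers move at their own pace and stop on an object; "squeeze" is the grip in N (left out, the last holds). Time passes only in rows, so rows that do not move let the fingers close. It gives the time, the measured TCP pose, the force, the opening and the grip force at its end, in the units of the state.
- state(): the state, without advancing time (a new reading comes with each control period).
- grab_frame(name): name is "scene" or "top"; returns a dict with "img" (384x512x3 uint8, red, green, blue), "z_map" (384x512 float32, mm along the optical axis (not along the pixel's ray), 0 where there is no reading), "fx", "fy", "cx", "cy" (pixels), "rvec" (rotation vector, rad) and "tvec" (3), from world to camera coordinates, as OpenCV has them. Camera axes: x right, y down, z forward; pixel columns grow to the right and rows downward; lengths in mm; the calibration is good to about 2 mm. A picture is of the moment at which its call begins.
- job_done(): hands the job in; it is judged then, once.
Trained networks look in the newest picture that a camera, given by its name, has taken for a name from the list of things; names that differ only in an ending like _2 or _b are one class to them, and where a whole thing is asked for, a point or a joint stands for the part that bears it (a point fixed in the world has none). Each returns a list of dicts, best first, with "p" (0 to 1); they miss things now and then, are a little off and sometimes report something else, mostly with a low value. They report only what shows in the picture. A call takes as long as a camera call. They do not tell look-alikes from the thing itself.
- masks_of(camera, label): "pixels" (384x512 bool, what is visible of it) and "box" ([centre column, centre row, width, height] in pixels, round what is visible of it).
- landmark_of(camera, label): "point" ([column, row] in pixels: a listed point, or the origin of a listed thing).
The state is a dict: "time_s": time; "qpos": joint angles; "qvel": joint speeds; "effort": joint torques, N m; "ee_pos": TCP position; "ee_rot": TCP orientation; "force": force on the tool from outside, world axes, zero at the start; "torque": the same for the moment, N m; "gripper_width": finger opening in mm; "gripper_force": force on a finger pad.
Only numpy, scipy, OpenCV 4.12 (cv2) and the standard library are available. Lean on these libraries where they do the work, as an engineer would, in place of code of your own. Each camera call takes 0.05 s, during which the arm holds its last target. There are 200 camera calls.

## Working session

There is one attempt and no reset: what is moved stays moved. The work goes in short steps, Python scripts to look and compute and a tool call to move; the robot and the scene stay as the last step left them, time stands still between calls to the robot, and variables do not carry over. Pictures are saved under pics/ and viewed, at most 14 in all, crops included, and the job is handed in when it is done.

Besides the shell and the picture viewer there is one more tool, called after "Call:" as name(argument=value, ...) on one line, values as JSON. move_arm: Moves the arm, as the interface text tells. Its arguments: {"type":"object","properties":{"plan":{"type":"array","items":{"type":"object","properties":{"x":{"type":"number"},"y":{"type":"number"},"z":{"type":"number"},"rx":{"type":"number"},"ry":{"type":"number"},"rz":{"type":"number"}}}},"grip":{"type":"number"},"squeeze":{"type":"number"}},"required":["plan"]}

```bash
mkdir -p pics; cat > h.py <<'E'
import numpy as np, cv2
from scipy.spatial.transform import Rotation as R
from workcell import *
def grab(n):
    f=grab_frame(n); f['R']=cv2.Rodrigues(np.array(f['rvec'],float))[0]; f['t']=np.array(f['tvec'],float).ravel(); return f
def cloud(f):
    z=f['z_map'].astype(float); v,u=np.mgrid[:384,:512]
    c=np.stack([(u-f['cx'])/f['fx']*z,(v-f['cy'])/f['fy']*z,z],-1)
    w=(c-f['t'])@f['R']; w[z==0]=np.nan; return w
def save(f,n,s=1.5):
    cv2.imwrite('pics/'+n,cv2.resize(f['img'][:,:,::-1],None,fx=s,fy=s,interpolation=cv2.INTER_CUBIC))
E
python3 - <<'E'
from h import *
print(state()); 
try: print(pinch_z() if callable(pinch_z) else pinch_z)
except Exception as e: print(e)
for n in ['scene','top']:
    f=grab(n); save(f,n+'0.png'); w=cloud(f); print(n,-f['R'].T@f['t'],f['fx'])
    for l in ['housing_35','housing_55','housing_75','housing_95','pad_a','low_block','tall_block']:
        for m in masks_of(n,l):
            p=w[m['pixels']]; p=p[~np.isnan(p[:,0])]
            print(l,round(m['p'],2),np.round(m['box']),m['pixels'].sum(),np.round(np.median(p,0)) if len(p) else '', np.round(np.percentile(p[:,2],97)) if len(p) else '')
E
```

```text
{'time_s': 0.0, 'qpos': array([ 6.86979115e+01,  1.83501381e+01,  8.97039748e+01, -1.50619867e-03,
        7.20433084e+01, -1.14545129e+00]), 'qvel': array([-0.00935689, -0.03864078, -0.04361134,  0.07282258, -0.01901864,
        0.00561072]), 'effort': array([ 9.70841138e-04, -4.12463057e+01, -2.31967145e+01,  7.29157543e-02,
        4.59617155e-02, -1.52434241e-04]), 'ee_pos': array([197.96469667, 539.33097352, 213.15181367]), 'ee_rot': array([-1.79902570e+02, -5.15751317e-04,  1.59843828e+02]), 'force': array([1.05147912, 0.06267171, 0.49654738]), 'torque': array([ 0.01231433,  0.02669888, -0.00542484]), 'gripper_force': 0.0, 'gripper_width': 91.05391787900888}
18.8
scene [1135.12055696  504.17766559  592.4131428 ] 381.89408026684623
housing_35 0.9 [299. 177.  25.  18.] 358 [375.  12.  22.] 38.0
housing_35 0.89 [395. 231.  33.  41.] 921 [459. 328.  44.] 77.0
housing_35 0.78 [250. 177.  25.  17.] 325 [ 454. -100.   21.] 38.0
housing_35 0.75 [321. 199.  22.  30.] 559 [434. 119.  32.] 58.0
housing_35 0.67 [200. 150.  18.  37.] 572 [ 462. -290.   52.] 97.0
housing_55 0.9 [299. 177.  2
[... 2476 characters left out ...]
0.0
housing_75 0.3 [297. 166.  28.  24.] 504 [629. -70.   9.] 13.0
housing_95 0.94 [227. 232.  20.  24.] 395 [417. 111.  54.] 60.0
housing_95 0.85 [305. 232.  27.  22.] 404 [ 439. -104.   34.] 39.0
housing_95 0.81 [379. 237.  33.  23.] 538 [ 446. -290.   86.] 99.0
housing_95 0.7 [150. 216.  29.  21.] 471 [439. 316.  69.] 79.0
housing_95 0.63 [260. 259.  19.  24.] 375 [360.   7.  35.] 40.0
housing_95 0.3 [297. 166.  28.  24.] 504 [629. -70.   9.] 13.0
pad_a 0.83 [298. 165.  27.  25.] 483 [629. -70.   9.] 13.0
pad_a 0.82 [233. 156.  27.  27.] 501 [641. 121.   9.] 12.0
pad_a 0.68 [330. 173.  31.  28.] 503 [ 622. -163.    9.] 13.0
tall_block 0.8 [363. 172.  17.  18.] 226 [ 611. -244.   74.] 80.0
```

```bash
python3 - <<'E'
import cv2
im=cv2.imread('pics/scene0.png')
c=cv2.resize(im[200:330,340:500],None,fx=5,fy=4.6)
cv2.imwrite('pics/crop0.png',c[:598,:800])
E
```

```text
(no output)
```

View pics/scene0.png

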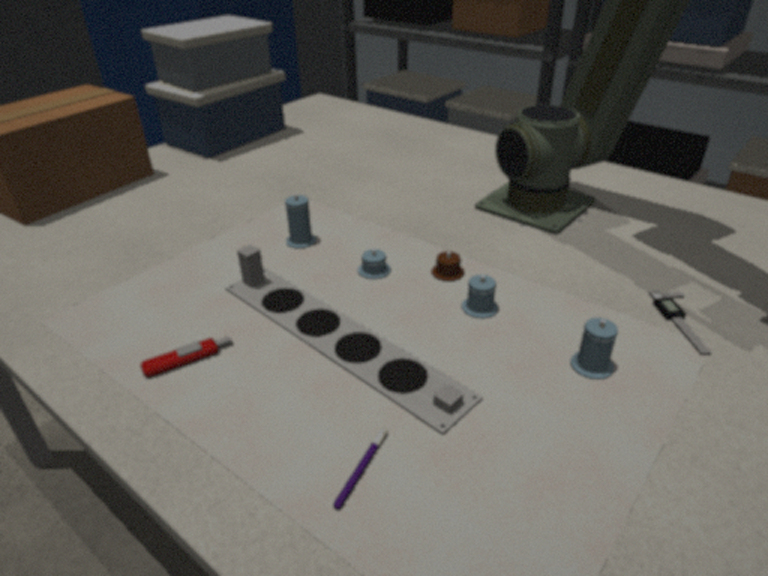

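View pics/top0.png

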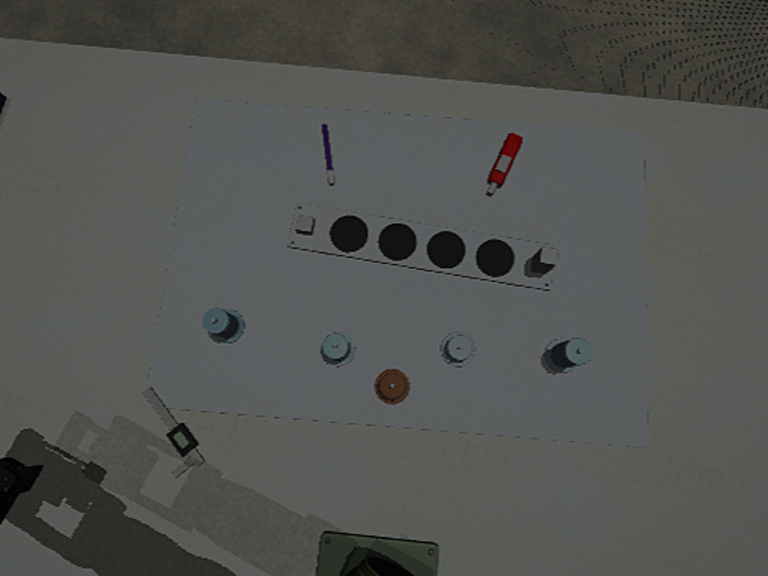

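View pics/crop0.png

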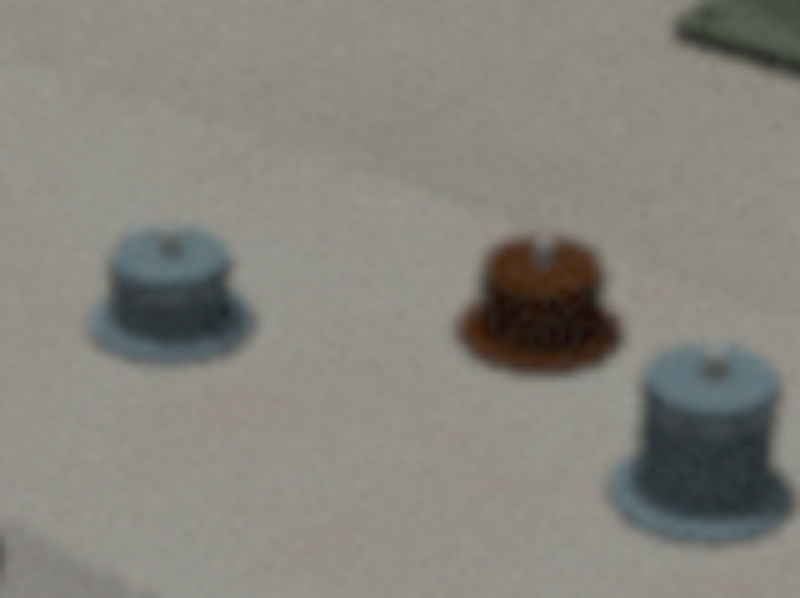

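Scene picture (1.5x): blue housings 35 at (373,263), 55 at (481,296), 75 at (596,346), 95 at (299,221). The brown look-alike at (448,265) stays put. The low block is at (449,400) and the tall block at (251,265). The crop confirms that the blue short cap on the left is housing_35 and the brown one is the decoy. Next I'll work out the centres precisely.

```bash
cat >> h.py <<'E'
H={35:(445,-102),55:(425,115),75:(450,322),95:(455,-290)}
def ray(f,uv,z):
    d=np.c_[(uv[:,0]-f['cx'])/f['fx'],(uv[:,1]-f['cy'])/f['fy'],np.ones(len(uv))]@f['R']
    c=-f['R'].T@f['t']; return c+d*((z-c[2])/d[:,2])[:,None]
def top(f,h,xy,base=0):
    # centre of flat top: pixels whose depth puts them at top height near xy, then rays cut with the known plane
    w=cloud(f); z=h+base
    k=(np.hypot(w[...,0]-xy[0],w[...,1]-xy[1])<45)&(abs(w[...,2]-z)<7)
    v,u=np.nonzero(k)
    if len(u)<20: return None
    p=ray(f,np.c_[u,v].astype(float),z)[:,:2]
    c=cv2.minEnclosingCircle(p.astype(np.float32))
    return np.round(np.r_[p.mean(0),c[0],c[1],np.median(w[k][:,2]),len(u)],1)
def pad(f,xy):
    v,u=np.mgrid[:384,:512]; p=ray(f,np.c_[u.ravel(),v.ravel()].astype(float),8)[:,:2]
    k=(np.hypot(*(p-xy).T)<48)&(f['img'].max(-1).ravel()<DARK.get(f['n'],60))
    p=p[k]; return np.round(np.r_[p.mean(0),(p.max(0)+p.min(0))/2,np.ptp(p,axis=0)],1)
DARK={}
E
python3 - <<'E'
from h import *
import h
for n in ['scene','top']:
    f=grab(n); f['n']=n; g=f['img'].max(-1)
    print(n)
    for k in H: print(k,top(f,k,H[k]))
    P=[(643,119),(636,24),(630,-70),(623,-164)]
    b=np.array([g[np.clip(int(y),0,383),int(x)] for x,y in ([(268,252),(212,214)] if n=='scene' else [(298,165),(233,156)])]); print(b)
    h.DARK[n]=int(b.max()+ (30 if n=='scene' else 20))
    c=np.array([pad(f,p) for p in P]); print(c)
    m=c[:,:2].mean(0); a=np.polyfit([142.5,47.5,-47.5,-142.5],c[:,:2],1); print(m,a[0],np.degrees(np.arctan2(a[0,0],a[0,1])))
E
```

```text
scene
35 [ 447.6 -106.3  447.4 -106.9   28.4   35.6  136. ]
55 [425.2 114.7 425.4 115.1  27.9  55.4 179. ]
75 [447.5 324.9 446.9 324.7  27.4  75.5 261. ]
95 [ 455.5 -298.2  454.6 -298.8   29.5   95.1  111. ]
[27 35]
[[ 644.1  117.8  643.6  117.1   69.5   71.6]
 [ 637.2   22.7  637.3   22.7   70.    69.9]
 [ 631.1  -71.8  630.7  -72.2   68.8   70.4]
 [ 624.7 -166.7  624.2 -167.2   69.7   69.8]]
[634.275 -24.5  ] [0.06768421 0.99789474] 3.880257982326683
top
35 [ 441.2 -107.1  441.4 -106.8   23.4   36.   229. ]
55 [419.5 114.3 419.6 114.5  23.1  55.8 230. ]
75 [440.7 324.9 441.4 324.7  23.7  75.9 245. ]
95 [ 449.  -299.4  449.4 -299.3   23.8   95.7  264. ]
[20 20]
[[ 642.3  118.6  637.6  119.2   82.1   70.7]
 [ 636.    23.9  631.5   24.7   82.1   70.2]
 [ 629.4  -71.   625.1  -71.    83.6   70.4]
 [ 622.6 -165.8  618.  -166.6   81.5   70. ]]
[632.575 -23.575] [0.06915789 0.998     ] 3.964059244052604
```

Call:
move_arm(plan=[{"rz": 0.143}, {"rz": 0.143}, {"rz": 0.143}, {"rz": 0.143}, {"rz": 0.143}, {"rz": 0.143}, {"rz": 0.143}, {"rz": 0.143}, {"rz": 0.145}], grip=1)

```text
schema error: expected keys x, y, z, rx, ry, rz
```

```bash
cat > go.py <<'E'
import sys
from h import *
# usage: go.py x y z [yaw]: remaining shift in tool axes
t=np.array(list(map(float,sys.argv[1:4]))); s=state()
r=R.from_euler('xyz',s['ee_rot'],degrees=True)
d=t-s['ee_pos']; psi=np.radians(86)
print('t',round(s['time_s'],2),'pos',np.round(s['ee_pos'],1),'rot',np.round(s['ee_rot'],1),'tool d',np.round(r.inv().apply(d),1),'F',np.round(s['force'],1),'w',round(s['gripper_width'],1),round(s['gripper_force'],1))
E
python3 go.py 441.4 324.7 150
```

```text
t 0.9 pos [198.1 539.8 214. ] rot [180.   -0.  159.8] tool d [-302.5 -118.1   64. ] F [0.3 0.7 1.1] w 91.5 0.0
```

Call:
move_arm(plan=[{"x": 0, "y": 0, "z": 0, "rx": 0, "ry": 0, "rz": 0.143}, {"x": 0, "y": 0, "z": 0, "rx": 0, "ry": 0, "rz": 0.143}, {"x": 0, "y": 0, "z": 0, "rx": 0, "ry": 0, "rz": 0.143}, {"x": 0, "y": 0, "z": 0, "rx": 0, "ry": 0, "rz": 0.143}, {"x": 0, "y": 0, "z": 0, "rx": 0, "ry": 0, "rz": 0.143}, {"x": 0, "y": 0, "z": 0, "rx": 0, "ry": 0, "rz": 0.143}, {"x": 0, "y": 0, "z": 0, "rx": 0, "ry": 0, "rz": 0.143}, {"x": 0, "y": 0, "z": 0, "rx": 0, "ry": 0, "rz": 0.143}, {"x": 0, "y": 0, "z": 0, "rx": 0, "ry": 0, "rz": 0.143}, {"x": 0, "y": 0, "z": 0, "rx": 0, "ry": 0, "rz": 0}], grip=1)

```text
time_s: 1.9
ee_pos: [198.2, 539.8, 214.0]
ee_rot: [180.0, -0.0, 86.1]
force: [0.2, 0.2, -0.2]
gripper_width: 91.0
gripper_force: 0.0
```

```bash
python3 go.py 441.4 324.7 150
```

```text
t 1.9 pos [198.2 539.8 214. ] rot [180.   -0.   86.1] tool d [-198.1  257.2   64. ] F [ 0.2  0.2 -0.2] w 91.0 0.0
```

Call:
move_arm(plan=[{"x": -22, "y": 28.6, "z": 7, "rx": 0, "ry": 0, "rz": 0}, {"x": -22, "y": 28.6, "z": 7, "rx": 0, "ry": 0, "rz": 0}, {"x": -22, "y": 28.6, "z": 7, "rx": 0, "ry": 0, "rz": 0}, {"x": -22, "y": 28.6, "z": 7, "rx": 0, "ry": 0, "rz": 0}, {"x": -22, "y": 28.6, "z": 7, "rx": 0, "ry": 0, "rz": 0}, {"x": -22, "y": 28.6, "z": 7, "rx": 0, "ry": 0, "rz": 0}, {"x": -22, "y": 28.6, "z": 7, "rx": 0, "ry": 0, "rz": 0}, {"x": -22, "y": 28.6, "z": 7, "rx": 0, "ry": 0, "rz": 0}, {"x": -22, "y": 28.4, "z": 8, "rx": 0, "ry": 0, "rz": 0}, {"x": 0, "y": 0, "z": 0, "rx": 0, "ry": 0, "rz": 0}])

```text
time_s: 2.9
ee_pos: [443.5, 321.9, 148.9]
ee_rot: [-180.0, 0.1, 86.0]
force: [-0.8, 0.4, 0.2]
gripper_width: 91.2
gripper_force: 0.0
```

```bash
python3 go.py 441.4 324.7 35
```

```text
t 2.9 pos [443.5 321.9 148.9] rot [-1.8e+02  1.0e-01  8.6e+01] tool d [  2.8  -2.3 113.9] F [-0.8  0.4  0.2] w 91.2 0.0
```

Call:
move_arm(plan=[{"x": 0, "y": 0, "z": 0, "rx": 0, "ry": 0, "rz": 0}, {"x": 0, "y": 0, "z": 20, "rx": 0, "ry": 0, "rz": 0}, {"x": 0, "y": 0, "z": 20, "rx": 0, "ry": 0, "rz": 0}, {"x": 0, "y": 0, "z": 0, "rx": 0, "ry": 0, "rz": 0}, {"x": 0, "y": 0, "z": 0, "rx": 0, "ry": 0, "rz": 0}])

```text
time_s: 3.4
ee_pos: [440.8, 325.7, 110.5]
ee_rot: [180.0, -0.0, 86.2]
force: [-0.3, 0.7, 0.8]
gripper_width: 91.1
gripper_force: 0.0
```

```bash
python3 go.py 441.4 324.7 35
```

```text
t 3.4 pos [440.8 325.7 110.5] rot [180.   -0.   86.2] tool d [-1.   0.7 75.5] F [-0.3  0.7  0.8] w 91.1 0.0
```

Call:
move_arm(plan=[{"x": -1, "y": 0.5, "z": 20, "rx": 0, "ry": 0, "rz": 0}, {"x": 0, "y": 0, "z": 20, "rx": 0, "ry": 0, "rz": 0}, {"x": 0, "y": 0, "z": 18, "rx": 0, "ry": 0, "rz": 0}, {"x": 0, "y": 0, "z": 12, "rx": 0, "ry": 0, "rz": 0}, {"x": 0, "y": 0, "z": 5, "rx": 0, "ry": 0, "rz": 0}, {"x": 0, "y": 0, "z": 0, "rx": 0, "ry": 0, "rz": 0}, {"x": 0, "y": 0, "z": 0, "rx": 0, "ry": 0, "rz": 0}, {"x": 0, "y": 0, "z": 0, "rx": 0, "ry": 0, "rz": 0}])

```text
time_s: 4.2
ee_pos: [442.3, 324.2, 35.9]
ee_rot: [179.9, -0.1, 86.1]
force: [-0.0, 0.7, -0.9]
gripper_width: 91.4
gripper_force: 0.0
```

Call:
move_arm(plan=[{"x": 0, "y": 0, "z": 0, "rx": 0, "ry": 0, "rz": 0}, {"x": 0, "y": 0, "z": 0, "rx": 0, "ry": 0, "rz": 0}, {"x": 0, "y": 0, "z": 0, "rx": 0, "ry": 0, "rz": 0}, {"x": 0, "y": 0, "z": 0, "rx": 0, "ry": 0, "rz": 0}, {"x": 0, "y": 0, "z": 0, "rx": 0, "ry": 0, "rz": 0}, {"x": 0, "y": 0, "z": 0, "rx": 0, "ry": 0, "rz": 0}, {"x": 0, "y": 0, "z": 0, "rx": 0, "ry": 0, "rz": 0}, {"x": 0, "y": 0, "z": 0, "rx": 0, "ry": 0, "rz": 0}], grip=0.35, squeeze=12)

```text
time_s: 5.0
ee_pos: [441.7, 323.8, 34.9]
ee_rot: [-180.0, -0.0, 86.1]
force: [-0.8, -0.5, -0.2]
gripper_width: 46.1
gripper_force: 12.0
```

```bash
python3 go.py 441.4 324.7 140
```

```text
t 5.0 pos [441.7 323.8  34.9] rot [-180.    -0.    86.1] tool d [   0.9   -0.4 -105.1] F [-0.8 -0.5 -0.2] w 46.1 12.0
```

Call:
move_arm(plan=[{"x": 0, "y": 0, "z": -8, "rx": 0, "ry": 0, "rz": 0}, {"x": 0, "y": 0, "z": -20, "rx": 0, "ry": 0, "rz": 0}, {"x": 0, "y": 0, "z": -25, "rx": 0, "ry": 0, "rz": 0}, {"x": 0, "y": 0, "z": -25, "rx": 0, "ry": 0, "rz": 0}, {"x": -5, "y": 3, "z": -20, "rx": 0, "ry": 0, "rz": 0}, {"x": -15, "y": 8, "z": -10, "rx": 0, "ry": 0, "rz": 0}, {"x": -25, "y": 15, "z": 0, "rx": 0, "ry": 0, "rz": 0}, {"x": -30, "y": 17, "z": 0, "rx": 0, "ry": 0, "rz": 0}, {"x": -30, "y": 17, "z": 0, "rx": 0, "ry": 0, "rz": 0}, {"x": -30, "y": 17, "z": 0, "rx": 0, "ry": 0, "rz": 0}])

```text
time_s: 6.0
ee_pos: [509.7, 182.7, 143.6]
ee_rot: [180.0, -0.0, 86.1]
force: [0.1, 1.1, -0.8]
gripper_width: 45.6
gripper_force: 12.0
```

Call:
move_arm(plan=[{"x": -30, "y": 17, "z": 0, "rx": 0, "ry": 0, "rz": 0}, {"x": -30, "y": 17, "z": 0, "rx": 0, "ry": 0, "rz": 0}, {"x": -30, "y": 17, "z": 0, "rx": 0, "ry": 0, "rz": 0}, {"x": -30, "y": 17, "z": 0, "rx": 0, "ry": 0, "rz": 0}, {"x": -30, "y": 17, "z": 0, "rx": 0, "ry": 0, "rz": 0}, {"x": -30, "y": 17, "z": 0, "rx": 0, "ry": 0, "rz": 0}, {"x": -30, "y": 17, "z": 0, "rx": 0, "ry": 0, "rz": 0}, {"x": -25, "y": 12, "z": 0, "rx": 0, "ry": 0, "rz": 0}, {"x": -10, "y": 7, "z": 0, "rx": 0, "ry": 0, "rz": 0}, {"x": 0, "y": 0, "z": 0, "rx": 0, "ry": 0, "rz": 0}])

```text
time_s: 7.0
ee_pos: [630.9, -70.9, 143.0]
ee_rot: [180.0, -0.0, 86.0]
force: [-0.3, 0.1, -0.1]
gripper_width: 45.5
gripper_force: 12.0
```

Call:
move_arm(plan=[{"x": 0, "y": 0, "z": 0, "rx": 0, "ry": 0, "rz": 0}, {"x": 0, "y": 0, "z": 0, "rx": 0, "ry": 0, "rz": 0}, {"x": 0, "y": 0, "z": 0, "rx": 0, "ry": 0, "rz": 0}])

```text
time_s: 7.3
ee_pos: [630.0, -68.7, 143.1]
ee_rot: [-180.0, -0.0, 86.2]
force: [0.8, 0.1, -0.1]
gripper_width: 45.6
gripper_force: 12.0
```

```bash
python3 go.py 630.7 -71.4 43
```

```text
t 7.3 pos [630.  -68.7 143.1] rot [-180.    -0.    86.2] tool d [ -2.7   0.9 100.1] F [ 0.8  0.1 -0.1] w 45.6 12.0
```

Call:
move_arm(plan=[{"x": -2.7, "y": 0.9, "z": 20, "rx": 0, "ry": 0, "rz": 0}, {"x": 0, "y": 0, "z": 25, "rx": 0, "ry": 0, "rz": 0}, {"x": 0, "y": 0, "z": 25, "rx": 0, "ry": 0, "rz": 0}, {"x": 0, "y": 0, "z": 15, "rx": 0, "ry": 0, "rz": 0}, {"x": 0, "y": 0, "z": 8, "rx": 0, "ry": 0, "rz": 0}, {"x": 0, "y": 0, "z": 4, "rx": 0, "ry": 0, "rz": 0}, {"x": 0, "y": 0, "z": 0, "rx": 0, "ry": 0, "rz": 0}, {"x": 0, "y": 0, "z": 0, "rx": 0, "ry": 0, "rz": 0}, {"x": 0, "y": 0, "z": 0, "rx": 0, "ry": 0, "rz": 0}])

```text
time_s: 8.2
ee_pos: [631.8, -72.7, 47.0]
ee_rot: [179.9, -0.0, 86.1]
force: [0.5, -0.1, -0.8]
gripper_width: 45.9
gripper_force: 12.0
```

```bash
python3 go.py 630.7 -71.4 43;python3 go.py 630.7 -71.4 43
```

```text
t 8.2 pos [631.8 -72.7  47. ] rot [179.9  -0.   86.1] tool d [ 1.3 -1.2  3.9] F [ 0.5 -0.1 -0.8] w 45.9 12.0
t 8.2 pos [631.8 -72.7  47. ] rot [179.9  -0.   86.1] tool d [ 1.3 -1.2  3.9] F [ 0.5 -0.1 -0.8] w 45.9 12.0
```

Call:
move_arm(plan=[{"x": 0.5, "y": -0.5, "z": 1.5, "rx": 0, "ry": 0, "rz": 0}, {"x": 0, "y": 0, "z": 1, "rx": 0, "ry": 0, "rz": 0}, {"x": 0, "y": 0, "z": 0, "rx": 0, "ry": 0, "rz": 0}, {"x": 0, "y": 0, "z": 0, "rx": 0, "ry": 0, "rz": 0}])

```text
time_s: 8.6
ee_pos: [630.6, -72.2, 43.4]
ee_rot: [-180.0, -0.0, 86.1]
force: [-0.5, -0.3, -0.4]
gripper_width: 46.1
gripper_force: 12.0
```

Call:
move_arm(plan=[{"x": 0, "y": 0, "z": 0.5, "rx": 0, "ry": 0, "rz": 0}, {"x": 0, "y": 0, "z": 0, "rx": 0, "ry": 0, "rz": 0}])

```text
time_s: 8.8
ee_pos: [630.7, -72.2, 43.0]
ee_rot: [180.0, -0.0, 86.1]
force: [0.5, -0.2, 0.3]
gripper_width: 46.0
gripper_force: 12.0
```

Call:
move_arm(plan=[{"x": 0, "y": 0, "z": 0.5, "rx": 0, "ry": 0, "rz": 0}, {"x": 0, "y": 0, "z": 0, "rx": 0, "ry": 0, "rz": 0}])

```text
time_s: 9.0
ee_pos: [630.8, -72.2, 43.0]
ee_rot: [180.0, -0.0, 86.1]
force: [-1.4, -0.3, 3.6]
gripper_width: 45.4
gripper_force: 12.0
```

Call:
move_arm(plan=[{"x": 0, "y": 0, "z": 0, "rx": 0, "ry": 0, "rz": 0}, {"x": 0, "y": 0, "z": 0, "rx": 0, "ry": 0, "rz": 0}, {"x": 0, "y": 0, "z": 0, "rx": 0, "ry": 0, "rz": 0}, {"x": 0, "y": 0, "z": 0, "rx": 0, "ry": 0, "rz": 0}, {"x": 0, "y": 0, "z": -10, "rx": 0, "ry": 0, "rz": 0}, {"x": 0, "y": 0, "z": -20, "rx": 0, "ry": 0, "rz": 0}, {"x": 0, "y": 0, "z": -25, "rx": 0, "ry": 0, "rz": 0}, {"x": 0, "y": 0, "z": -25, "rx": 0, "ry": 0, "rz": 0}, {"x": 0, "y": 0, "z": -20, "rx": 0, "ry": 0, "rz": 0}, {"x": 0, "y": 0, "z": -10, "rx": 0, "ry": 0, "rz": 0}], grip=1)

```text
time_s: 10.0
ee_pos: [631.7, -72.3, 155.4]
ee_rot: [179.8, 0.0, 86.1]
force: [1.0, -0.0, 1.0]
gripper_width: 90.9
gripper_force: 0.0
```

```bash
python3 go.py 449.4 -299.3 150
```

```text
t 10.0 pos [631.7 -72.3 155.4] rot [179.8   0.   86.1] tool d [-238.8 -166.5    4.7] F [ 1. -0.  1.] w 90.9 0.0
```

Call:
move_arm(plan=[{"x": -15, "y": -10.5, "z": 0, "rx": 0, "ry": 0, "rz": 0}, {"x": -30, "y": -21, "z": 0, "rx": 0, "ry": 0, "rz": 0}, {"x": -30, "y": -21, "z": 0, "rx": 0, "ry": 0, "rz": 0}, {"x": -30, "y": -21, "z": 0, "rx": 0, "ry": 0, "rz": 0}, {"x": -30, "y": -21, "z": 0, "rx": 0, "ry": 0, "rz": 0}, {"x": -30, "y": -21, "z": 0, "rx": 0, "ry": 0, "rz": 0}, {"x": -30, "y": -21, "z": 0, "rx": 0, "ry": 0, "rz": 0}, {"x": -30, "y": -21, "z": 0, "rx": 0, "ry": 0, "rz": 0}, {"x": -14, "y": -9, "z": 0, "rx": 0, "ry": 0, "rz": 0}, {"x": 0, "y": 0, "z": 0, "rx": 0, "ry": 0, "rz": 0}])

```text
time_s: 11.0
ee_pos: [445.2, -300.8, 151.3]
ee_rot: [-179.8, -0.0, 85.9]
force: [0.9, 0.7, -0.1]
gripper_width: 91.4
gripper_force: 0.0
```

Call:
move_arm(plan=[{"x": 0, "y": 0, "z": 0, "rx": 0, "ry": 0, "rz": 0}, {"x": 0, "y": 0, "z": 0, "rx": 0, "ry": 0, "rz": 0}, {"x": 0, "y": 0, "z": 0, "rx": 0, "ry": 0, "rz": 0}])

```text
time_s: 11.3
ee_pos: [448.6, -298.5, 152.2]
ee_rot: [-180.0, -0.0, 86.2]
force: [-0.9, 0.5, -0.5]
gripper_width: 91.5
gripper_force: 0.0
```

```bash
python3 go.py 449.4 -299.3 50; python3 - <<'E'
from h import *
f=grab('top'); save(f,'top1.png'); print(top(f,75,(631,-71),8), top(f,35,H[35]),top(f,55,H[55]))
f=grab('scene'); print(top(f,75,(631,-71),8))
E
```

```text
t 11.3 pos [ 448.6 -298.5  152.2] rot [-180.    -0.    86.2] tool d [ -0.8   0.8 102.2] F [-0.9  0.5 -0.5] w 91.5 0.0
[629.  -69.  629.2 -68.6  23.7  83.8 228. ] [ 441.2 -107.3  441.4 -106.8   23.4   35.7  227. ] [419.5 113.9 419.6 114.5  23.1  56.  230. ]
[634.7 -67.6 636.1 -68.4  28.9  83.7 204. ]
```

View pics/top1.png

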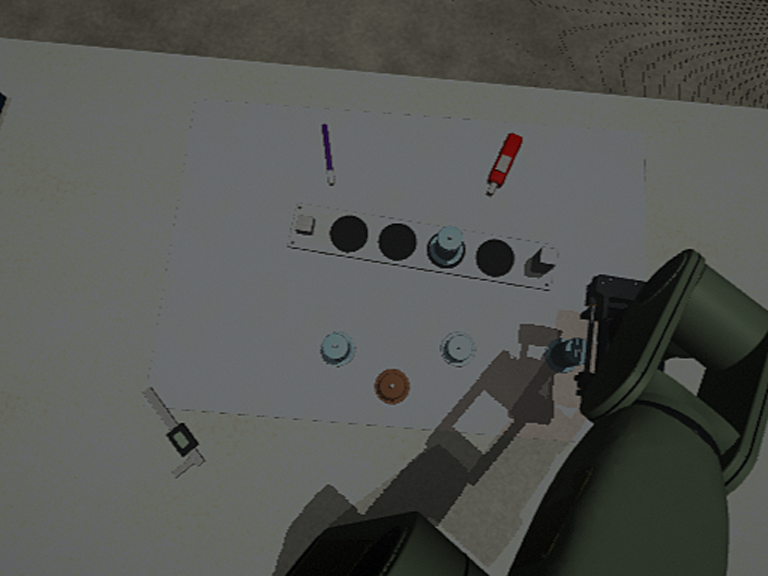

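Housing_75 stands on pad c at (447,243) in the top picture, and nothing else has moved. The centre readings from the top discs are rough, so I'll tighten them by matching silhouettes in both cameras.

```bash
cat >> h.py <<'E'
from scipy.optimize import least_squares
A=np.linspace(0,2*np.pi,48,endpoint=False)
def circ(x,y,z,r): return np.c_[x+r*np.cos(A),y+r*np.sin(A),0*A+z]
def sil(f,xy,discs,S=8):
    m=np.zeros((384*S//2*2,512*S),np.uint8)
    for g in discs:
        P=np.vstack([circ(*xy,z,r) for z,r in g])@f['R'].T+f['t']
        q=np.c_[P[:,0]/P[:,2]*f['fx']+f['cx'],P[:,1]/P[:,2]*f['fy']+f['cy']]
        cv2.fillPoly(m,[cv2.convexHull(((q+.5)*S).astype(np.int32))],1)
    return m
def cen(m,S=1):
    M=cv2.moments(m.astype(np.uint8),True); return np.array([M['m10'],M['m01']])/M['m00']
def fit(f,mask,xy,discs):
    c=cen(mask); S=8
    g=lambda p:(cen(sil(f,p,discs))+.5)/S-.5-c
    s=least_squares(g,xy,diff_step=0.01); 
    return np.round(s.x,1),int(mask.sum()),int(sil(f,s.x,discs).sum()/64)
def hd(h,b=0): return [[(b,32),(b+4,32)],[(b,23),(b+h,23)]]
PD=[[(6,37),(8,37)]]
def fits(n,l,what):  # what: {key:(xy,discs)}; match masks by predicted centroid
    f=grab(n); ms=masks_of(n,l)
    for k,(xy,d) in what.items():
        c=(cen(sil(f,xy,d))+.5)/8-.5
        b=[m for m in ms if np.hypot(*(cen(m['pixels'])-c))<7]
        if b: print(n,k,fit(f,b[0]['pixels'],xy,d))
    return f
E
python3 - <<'E'
from h import *
P=[(643.8,118.2),(637.3,23.4),(630.7,-71.4),(624.2,-166.2)]
for n in ['top','scene']:
    fits(n,'housing_35',{35:((441,-107),hd(35)),55:((420,114),hd(55)),75:((630,-71),hd(75,8)),95:((449,-299),hd(95))})
    fits(n,'pad_a',{'pad%d'%i:(P[i],PD) for i in (0,1,3)})
E
```

```text
top 35 (array([ 441.8, -107. ]), 355, 419)
top 55 (array([419. , 115.5]), 392, 419)
top 75 (array([630.8, -69.8]), 432, 463)
top 95 (array([ 448.6, -298.4]), 493, 577)
top pad0 (array([643.2, 120.5]), 491, 497)
top pad1 (array([636.1,  24.5]), 467, 500)
top pad3 (array([ 623.7, -164.3]), 501, 509)
scene 35 (array([ 440.4, -113.7]), 367, 355)
scene 55 (array([421.5, 110.7]), 498, 573)
scene 75 (array([629.9, -73.8]), 776, 755)
scene pad0 (array([642. , 115.8]), 626, 626)
scene pad1 (array([635.3,  20.3]), 529, 522)
scene pad3 (array([ 622.9, -170.3]), 353, 375)
```

Compared within each camera, housing_75 sits within about 1 mm of the pad c centre. On to housing_95.

Call:
move_arm(plan=[{"x": -0.8, "y": 0.7, "z": 20, "rx": 0, "ry": 0, "rz": 0}, {"x": 0, "y": 0, "z": 25, "rx": 0, "ry": 0, "rz": 0}, {"x": 0, "y": 0, "z": 25, "rx": 0, "ry": 0, "rz": 0}, {"x": 0, "y": 0, "z": 20, "rx": 0, "ry": 0, "rz": 0}, {"x": 0, "y": 0, "z": 10, "rx": 0, "ry": 0, "rz": 0}, {"x": 0, "y": 0, "z": 2, "rx": 0, "ry": 0, "rz": 0}, {"x": 0, "y": 0, "z": 0, "rx": 0, "ry": 0, "rz": 0}, {"x": 0, "y": 0, "z": 0, "rx": 0, "ry": 0, "rz": 0}, {"x": 0, "y": 0, "z": 0, "rx": 0, "ry": 0, "rz": 0}])

```text
time_s: 12.7
ee_pos: [449.6, -300.6, 51.4]
ee_rot: [179.9, 0.1, 86.1]
force: [0.7, 0.4, 0.3]
gripper_width: 91.6
gripper_force: 0.0
```

Call:
move_arm(plan=[{"x": 0, "y": 0, "z": 0, "rx": 0, "ry": 0, "rz": 0}, {"x": 0, "y": 0, "z": 0, "rx": 0, "ry": 0, "rz": 0}, {"x": 0, "y": 0, "z": 0, "rx": 0, "ry": 0, "rz": 0}, {"x": 0, "y": 0, "z": 0, "rx": 0, "ry": 0, "rz": 0}, {"x": 0, "y": 0, "z": 0, "rx": 0, "ry": 0, "rz": 0}, {"x": 0, "y": 0, "z": 0, "rx": 0, "ry": 0, "rz": 0}, {"x": 0, "y": 0, "z": 0, "rx": 0, "ry": 0, "rz": 0}, {"x": 0, "y": 0, "z": 0, "rx": 0, "ry": 0, "rz": 0}], grip=0.35, squeeze=12)

```text
time_s: 13.5
ee_pos: [449.1, -300.2, 50.4]
ee_rot: [180.0, 0.0, 86.1]
force: [0.9, 0.1, 0.5]
gripper_width: 45.4
gripper_force: 12.0
```

```bash
python3 go.py 624 -166.4 160
```

```text
t 13.5 pos [ 449.1 -300.2   50.4] rot [180.    0.   86.1] tool d [ 145.4  165.5 -109.5] F [0.9 0.1 0.5] w 45.4 12.0
```

Call:
move_arm(plan=[{"x": 0, "y": 0, "z": -8, "rx": 0, "ry": 0, "rz": 0}, {"x": 0, "y": 0, "z": -20, "rx": 0, "ry": 0, "rz": 0}, {"x": 0, "y": 0, "z": -25, "rx": 0, "ry": 0, "rz": 0}, {"x": 0, "y": 0, "z": -25, "rx": 0, "ry": 0, "rz": 0}, {"x": 0, "y": 0, "z": -22, "rx": 0, "ry": 0, "rz": 0}, {"x": 5, "y": 6, "z": -10, "rx": 0, "ry": 0, "rz": 0}, {"x": 15, "y": 16, "z": 0, "rx": 0, "ry": 0, "rz": 0}, {"x": 20, "y": 23, "z": 0, "rx": 0, "ry": 0, "rz": 0}, {"x": 20, "y": 23, "z": 0, "rx": 0, "ry": 0, "rz": 0}, {"x": 20, "y": 23, "z": 0, "rx": 0, "ry": 0, "rz": 0}])

```text
time_s: 14.5
ee_pos: [545.9, -225.2, 160.0]
ee_rot: [-179.9, -0.0, 86.1]
force: [0.2, 0.0, -1.2]
gripper_width: 45.8
gripper_force: 12.0
```

Call:
move_arm(plan=[{"x": 20, "y": 23, "z": 0, "rx": 0, "ry": 0, "rz": 0}, {"x": 20, "y": 23, "z": 0, "rx": 0, "ry": 0, "rz": 0}, {"x": 15, "y": 18, "z": 0, "rx": 0, "ry": 0, "rz": 0}, {"x": 10, "y": 10, "z": 0, "rx": 0, "ry": 0, "rz": 0}, {"x": 0, "y": 0, "z": 0, "rx": 0, "ry": 0, "rz": 0}, {"x": 0, "y": 0, "z": 0, "rx": 0, "ry": 0, "rz": 0}, {"x": 0, "y": 0, "z": 0, "rx": 0, "ry": 0, "rz": 0}, {"x": 0, "y": 0, "z": 0, "rx": 0, "ry": 0, "rz": 0}])

```text
time_s: 15.3
ee_pos: [622.6, -167.5, 160.6]
ee_rot: [-180.0, 0.0, 86.0]
force: [-0.7, -0.5, -1.0]
gripper_width: 45.8
gripper_force: 12.0
```

```bash
python3 go.py 623.5 -167 58.4
```

```text
t 15.3 pos [ 622.6 -167.5  160.6] rot [-180.    0.   86.] tool d [  0.6   0.9 102.2] F [-0.7 -0.5 -1. ] w 45.8 12.0
```

Call:
move_arm(plan=[{"x": 0.6, "y": 0.6, "z": 20, "rx": 0, "ry": 0, "rz": 0}, {"x": 0, "y": 0, "z": 25, "rx": 0, "ry": 0, "rz": 0}, {"x": 0, "y": 0, "z": 25, "rx": 0, "ry": 0, "rz": 0}, {"x": 0, "y": 0, "z": 17, "rx": 0, "ry": 0, "rz": 0}, {"x": 0, "y": 0, "z": 8, "rx": 0, "ry": 0, "rz": 0}, {"x": 0, "y": 0, "z": 4, "rx": 0, "ry": 0, "rz": 0}, {"x": 0, "y": 0, "z": 0, "rx": 0, "ry": 0, "rz": 0}, {"x": 0, "y": 0, "z": 0, "rx": 0, "ry": 0, "rz": 0}, {"x": 0, "y": 0, "z": 0, "rx": 0, "ry": 0, "rz": 0}, {"x": 0, "y": 0, "z": 0, "rx": 0, "ry": 0, "rz": 0}])

```text
time_s: 16.3
ee_pos: [624.5, -166.3, 62.2]
ee_rot: [179.9, 0.0, 86.1]
force: [0.7, -0.1, -1.5]
gripper_width: 45.5
gripper_force: 12.0
```

```bash
python3 go.py 623.5 -167 58.4
```

```text
t 16.3 pos [ 624.5 -166.3   62.2] rot [179.9   0.   86.1] tool d [-0.8 -0.9  3.8] F [ 0.7 -0.1 -1.5] w 45.5 12.0
```

Call:
move_arm(plan=[{"x": -0.5, "y": -0.5, "z": 1.5, "rx": 0, "ry": 0, "rz": 0}, {"x": 0, "y": 0, "z": 1, "rx": 0, "ry": 0, "rz": 0}, {"x": 0, "y": 0, "z": 0, "rx": 0, "ry": 0, "rz": 0}, {"x": 0, "y": 0, "z": 0, "rx": 0, "ry": 0, "rz": 0}])

```text
time_s: 16.7
ee_pos: [623.5, -166.6, 58.8]
ee_rot: [-180.0, -0.0, 86.1]
force: [-0.7, 0.4, -1.2]
gripper_width: 45.8
gripper_force: 12.0
```

Call:
move_arm(plan=[{"x": 0, "y": 0, "z": 0.5, "rx": 0, "ry": 0, "rz": 0}, {"x": 0, "y": 0, "z": 0, "rx": 0, "ry": 0, "rz": 0}])

```text
time_s: 16.9
ee_pos: [623.6, -166.6, 58.4]
ee_rot: [180.0, -0.0, 86.1]
force: [-0.4, 0.2, -0.7]
gripper_width: 45.7
gripper_force: 12.0
```

Call:
move_arm(plan=[{"x": 0, "y": 0, "z": 0.5, "rx": 0, "ry": 0, "rz": 0}, {"x": 0, "y": 0, "z": 0, "rx": 0, "ry": 0, "rz": 0}])

```text
time_s: 17.1
ee_pos: [623.6, -166.6, 58.4]
ee_rot: [180.0, -0.0, 86.1]
force: [-0.8, 0.9, 2.2]
gripper_width: 45.4
gripper_force: 12.0
```

Call:
move_arm(plan=[{"x": 0, "y": 0, "z": 0, "rx": 0, "ry": 0, "rz": 0}, {"x": 0, "y": 0, "z": 0, "rx": 0, "ry": 0, "rz": 0}, {"x": 0, "y": 0, "z": 0, "rx": 0, "ry": 0, "rz": 0}, {"x": 0, "y": 0, "z": 0, "rx": 0, "ry": 0, "rz": 0}, {"x": 0, "y": 0, "z": -10, "rx": 0, "ry": 0, "rz": 0}, {"x": 0, "y": 0, "z": -20, "rx": 0, "ry": 0, "rz": 0}, {"x": 0, "y": 0, "z": -25, "rx": 0, "ry": 0, "rz": 0}, {"x": 0, "y": 0, "z": -25, "rx": 0, "ry": 0, "rz": 0}, {"x": 0, "y": 0, "z": -20, "rx": 0, "ry": 0, "rz": 0}, {"x": 0, "y": 0, "z": -15, "rx": 0, "ry": 0, "rz": 0}], grip=1)

```text
time_s: 18.1
ee_pos: [624.1, -166.8, 175.6]
ee_rot: [179.8, 0.0, 86.1]
force: [-0.1, -0.2, -0.2]
gripper_width: 90.9
gripper_force: 0.0
```

```bash
python3 go.py 441 -107.5 100
```

```text
t 18.1 pos [ 624.1 -166.8  175.6] rot [179.8   0.   86.1] tool d [  46.8 -187.    75. ] F [-0.1 -0.2 -0.2] w 90.9 0.0
```

Call:
move_arm(plan=[{"x": 3, "y": -12, "z": 0, "rx": 0, "ry": 0, "rz": 0}, {"x": 6, "y": -25, "z": 0, "rx": 0, "ry": 0, "rz": 0}, {"x": 6, "y": -25, "z": 0, "rx": 0, "ry": 0, "rz": 0}, {"x": 6, "y": -25, "z": 5, "rx": 0, "ry": 0, "rz": 0}, {"x": 6, "y": -25, "z": 10, "rx": 0, "ry": 0, "rz": 0}, {"x": 6, "y": -25, "z": 15, "rx": 0, "ry": 0, "rz": 0}, {"x": 6, "y": -25, "z": 20, "rx": 0, "ry": 0, "rz": 0}, {"x": 6, "y": -18, "z": 20, "rx": 0, "ry": 0, "rz": 0}, {"x": 2, "y": -7, "z": 5, "rx": 0, "ry": 0, "rz": 0}, {"x": 0, "y": 0, "z": 0, "rx": 0, "ry": 0, "rz": 0}])

```text
time_s: 19.1
ee_pos: [439.7, -106.8, 98.2]
ee_rot: [-180.0, -0.0, 86.1]
force: [0.6, 0.1, -0.5]
gripper_width: 90.8
gripper_force: 0.0
```

Call:
move_arm(plan=[{"x": 0, "y": 0, "z": 0, "rx": 0, "ry": 0, "rz": 0}, {"x": 0, "y": 0, "z": 0, "rx": 0, "ry": 0, "rz": 0}, {"x": 0, "y": 0, "z": 0, "rx": 0, "ry": 0, "rz": 0}])

```text
time_s: 19.4
ee_pos: [441.5, -107.5, 98.6]
ee_rot: [179.9, 0.0, 86.1]
force: [-0.2, 0.1, -0.9]
gripper_width: 91.1
gripper_force: 0.0
```

```bash
python3 go.py 441 -107.5 9; python3 - <<'E'
from h import *
P=[(643.8,118.2),(637.3,23.4),(630.7,-71.4),(624.2,-166.2)]
for n in ['top','scene']:
    fits(n,'housing_35',{55:((420,114),hd(55)),75:((630,-71),hd(75,8)),95:((624,-166),hd(95,8))})
    fits(n,'pad_a',{'pad%d'%i:(P[i],PD) for i in (0,1)})
E
```

```text
t 19.4 pos [ 441.5 -107.5   98.6] rot [179.9   0.   86.1] tool d [-0.1 -0.7 89.6] F [-0.2  0.1 -0.9] w 91.1 0.0
top 55 (array([419.4, 114.1]), 358, 419)
top 75 (array([630.3, -71.2]), 431, 464)
top 95 (array([ 624.2, -167.6]), 492, 532)
top pad0 (array([643.2, 119.5]), 443, 497)
top pad1 (array([636.2,  24.5]), 500, 501)
scene 55 (array([417.2, 110.4]), 481, 569)
scene 75 (array([630.5, -72.9]), 755, 756)
scene 95 (array([ 622.5, -173. ]), 762, 804)
scene pad0 (array([642.9, 116. ]), 594, 628)
scene pad1 (array([635.7,  21. ]), 523, 523)
```

Call:
move_arm(plan=[{"x": 0, "y": -0.4, "z": 20, "rx": 0, "ry": 0, "rz": 0}, {"x": 0, "y": 0, "z": 25, "rx": 0, "ry": 0, "rz": 0}, {"x": 0, "y": 0, "z": 20, "rx": 0, "ry": 0, "rz": 0}, {"x": 0, "y": 0, "z": 12, "rx": 0, "ry": 0, "rz": 0}, {"x": 0, "y": 0, "z": 6, "rx": 0, "ry": 0, "rz": 0}, {"x": 0, "y": 0, "z": 4, "rx": 0, "ry": 0, "rz": 0}, {"x": 0, "y": 0, "z": 2, "rx": 0, "ry": 0, "rz": 0}, {"x": 0, "y": 0, "z": 0, "rx": 0, "ry": 0, "rz": 0}, {"x": 0, "y": 0, "z": 0, "rx": 0, "ry": 0, "rz": 0}, {"x": 0, "y": 0, "z": 0, "rx": 0, "ry": 0, "rz": 0}])

```text
time_s: 20.8
ee_pos: [440.1, -107.1, 9.4]
ee_rot: [179.9, 0.0, 86.1]
force: [-0.2, -0.5, -1.0]
gripper_width: 91.0
gripper_force: 0.0
```

Call:
move_arm(plan=[{"x": 0, "y": 0, "z": 0, "rx": 0, "ry": 0, "rz": 0}, {"x": 0, "y": 0, "z": 0, "rx": 0, "ry": 0, "rz": 0}, {"x": 0, "y": 0, "z": 0, "rx": 0, "ry": 0, "rz": 0}, {"x": 0, "y": 0, "z": 0, "rx": 0, "ry": 0, "rz": 0}, {"x": 0, "y": 0, "z": 0, "rx": 0, "ry": 0, "rz": 0}, {"x": 0, "y": 0, "z": 0, "rx": 0, "ry": 0, "rz": 0}, {"x": 0, "y": 0, "z": 0, "rx": 0, "ry": 0, "rz": 0}, {"x": 0, "y": 0, "z": 0, "rx": 0, "ry": 0, "rz": 0}], grip=0.35, squeeze=12)

```text
time_s: 21.6
ee_pos: [439.9, -107.0, 8.9]
ee_rot: [180.0, -0.0, 86.1]
force: [0.9, 0.1, 0.5]
gripper_width: 45.5
gripper_force: 12.0
```

```bash
python3 go.py 643.3 118 120
```

```text
t 21.6 pos [ 439.9 -107.     8.9] rot [180.   -0.   86.1] tool d [ 238.3  187.7 -111. ] F [0.9 0.1 0.5] w 45.5 12.0
```

Call:
move_arm(plan=[{"x": 0, "y": 0, "z": -8, "rx": 0, "ry": 0, "rz": 0}, {"x": 0, "y": 0, "z": -20, "rx": 0, "ry": 0, "rz": 0}, {"x": 0, "y": 0, "z": -25, "rx": 0, "ry": 0, "rz": 0}, {"x": 0, "y": 0, "z": -25, "rx": 0, "ry": 0, "rz": 0}, {"x": 0, "y": 0, "z": -22, "rx": 0, "ry": 0, "rz": 0}, {"x": 10, "y": 8, "z": -10, "rx": 0, "ry": 0, "rz": 0}, {"x": 20, "y": 16, "z": 0, "rx": 0, "ry": 0, "rz": 0}, {"x": 28, "y": 22, "z": 0, "rx": 0, "ry": 0, "rz": 0}, {"x": 28, "y": 22, "z": 0, "rx": 0, "ry": 0, "rz": 0}, {"x": 28, "y": 22, "z": 0, "rx": 0, "ry": 0, "rz": 0}])

```text
time_s: 22.6
ee_pos: [538.1, 2.5, 118.6]
ee_rot: [-180.0, -0.0, 86.1]
force: [0.4, -0.5, -0.3]
gripper_width: 45.7
gripper_force: 12.0
```

Call:
move_arm(plan=[{"x": 28, "y": 22, "z": 0, "rx": 0, "ry": 0, "rz": 0}, {"x": 28, "y": 22, "z": 0, "rx": 0, "ry": 0, "rz": 0}, {"x": 28, "y": 22, "z": 0, "rx": 0, "ry": 0, "rz": 0}, {"x": 25, "y": 20, "z": 0, "rx": 0, "ry": 0, "rz": 0}, {"x": 15, "y": 12, "z": 0, "rx": 0, "ry": 0, "rz": 0}, {"x": 0, "y": 0, "z": 0, "rx": 0, "ry": 0, "rz": 0}, {"x": 0, "y": 0, "z": 0, "rx": 0, "ry": 0, "rz": 0}, {"x": 0, "y": 0, "z": 0, "rx": 0, "ry": 0, "rz": 0}, {"x": 0, "y": 0, "z": 0, "rx": 0, "ry": 0, "rz": 0}])

```text
time_s: 23.5
ee_pos: [642.8, 116.9, 119.0]
ee_rot: [-180.0, 0.0, 86.1]
force: [-0.1, -0.1, -0.9]
gripper_width: 45.8
gripper_force: 12.0
```

```bash
python3 go.py 643.3 118 17
```

```text
t 23.5 pos [642.8 116.9 119. ] rot [-180.     0.    86.1] tool d [  1.1   0.5 102. ] F [-0.1 -0.1 -0.9] w 45.8 12.0
```

Call:
move_arm(plan=[{"x": 1.5, "y": 0.5, "z": 20, "rx": 0, "ry": 0, "rz": 0}, {"x": 0, "y": 0, "z": 25, "rx": 0, "ry": 0, "rz": 0}, {"x": 0, "y": 0, "z": 25, "rx": 0, "ry": 0, "rz": 0}, {"x": 0, "y": 0, "z": 16, "rx": 0, "ry": 0, "rz": 0}, {"x": 0, "y": 0, "z": 8, "rx": 0, "ry": 0, "rz": 0}, {"x": 0, "y": 0, "z": 4, "rx": 0, "ry": 0, "rz": 0}, {"x": 0, "y": 0, "z": 0, "rx": 0, "ry": 0, "rz": 0}, {"x": 0, "y": 0, "z": 0, "rx": 0, "ry": 0, "rz": 0}, {"x": 0, "y": 0, "z": 0, "rx": 0, "ry": 0, "rz": 0}, {"x": 0, "y": 0, "z": 0, "rx": 0, "ry": 0, "rz": 0}])

```text
time_s: 24.5
ee_pos: [644.5, 119.2, 21.8]
ee_rot: [179.9, -0.0, 86.1]
force: [0.2, 0.5, -0.7]
gripper_width: 45.7
gripper_force: 12.0
```

```bash
python3 go.py 643.3 118.5 17
```

```text
t 24.5 pos [644.5 119.2  21.8] rot [179.9  -0.   86.1] tool d [-0.8 -1.2  4.8] F [ 0.2  0.5 -0.7] w 45.7 12.0
```

Call:
move_arm(plan=[{"x": -0.4, "y": -0.5, "z": 1.5, "rx": 0, "ry": 0, "rz": 0}, {"x": 0, "y": 0, "z": 1.5, "rx": 0, "ry": 0, "rz": 0}, {"x": 0, "y": 0, "z": 0.5, "rx": 0, "ry": 0, "rz": 0}, {"x": 0, "y": 0, "z": 0, "rx": 0, "ry": 0, "rz": 0}, {"x": 0, "y": 0, "z": 0, "rx": 0, "ry": 0, "rz": 0}])

```text
time_s: 25.0
ee_pos: [643.6, 118.8, 17.4]
ee_rot: [-180.0, -0.0, 86.1]
force: [-0.3, 0.1, -0.4]
gripper_width: 45.9
gripper_force: 12.0
```

Call:
move_arm(plan=[{"x": 0, "y": 0, "z": 0.5, "rx": 0, "ry": 0, "rz": 0}, {"x": 0, "y": 0, "z": 0, "rx": 0, "ry": 0, "rz": 0}])

```text
time_s: 25.2
ee_pos: [643.7, 118.8, 17.0]
ee_rot: [180.0, -0.0, 86.1]
force: [1.1, -1.8, -0.5]
gripper_width: 46.0
gripper_force: 12.0
```

Call:
move_arm(plan=[{"x": 0, "y": 0, "z": 0.5, "rx": 0, "ry": 0, "rz": 0}, {"x": 0, "y": 0, "z": 0, "rx": 0, "ry": 0, "rz": 0}])

```text
time_s: 25.4
ee_pos: [643.6, 118.8, 16.9]
ee_rot: [180.0, -0.0, 86.1]
force: [-0.9, -0.0, 3.3]
gripper_width: 45.9
gripper_force: 12.0
```

Call:
move_arm(plan=[{"x": 0, "y": 0, "z": 0, "rx": 0, "ry": 0, "rz": 0}, {"x": 0, "y": 0, "z": 0, "rx": 0, "ry": 0, "rz": 0}, {"x": 0, "y": 0, "z": 0, "rx": 0, "ry": 0, "rz": 0}, {"x": 0, "y": 0, "z": 0, "rx": 0, "ry": 0, "rz": 0}, {"x": 0, "y": 0, "z": -10, "rx": 0, "ry": 0, "rz": 0}, {"x": 0, "y": 0, "z": -20, "rx": 0, "ry": 0, "rz": 0}, {"x": 0, "y": 0, "z": -25, "rx": 0, "ry": 0, "rz": 0}, {"x": 0, "y": 0, "z": -25, "rx": 0, "ry": 0, "rz": 0}, {"x": 0, "y": 0, "z": -15, "rx": 0, "ry": 0, "rz": 0}, {"x": 0, "y": 0, "z": -5, "rx": 0, "ry": 0, "rz": 0}], grip=1)

```text
time_s: 26.4
ee_pos: [644.9, 119.0, 119.4]
ee_rot: [179.7, -0.1, 86.1]
force: [-0.1, -0.5, -0.1]
gripper_width: 91.3
gripper_force: 0.0
```

```bash
python3 go.py 419.3 114 117
```

```text
t 26.4 pos [644.9 119.  119.4] rot [ 1.797e+02 -1.000e-01  8.610e+01] tool d [ -20.3 -224.7    1.3] F [-0.1 -0.5 -0.1] w 91.3 0.0
```

Call:
move_arm(plan=[{"x": -1, "y": -14, "z": 0, "rx": 0, "ry": 0, "rz": 0}, {"x": -3, "y": -30, "z": 0, "rx": 0, "ry": 0, "rz": 0}, {"x": -3, "y": -30, "z": 0, "rx": 0, "ry": 0, "rz": 0}, {"x": -3, "y": -30, "z": 0, "rx": 0, "ry": 0, "rz": 0}, {"x": -3, "y": -30, "z": 0, "rx": 0, "ry": 0, "rz": 0}, {"x": -3, "y": -30, "z": 0, "rx": 0, "ry": 0, "rz": 0}, {"x": -3, "y": -30, "z": 0, "rx": 0, "ry": 0, "rz": 0}, {"x": -1, "y": -20, "z": 0, "rx": 0, "ry": 0, "rz": 0}, {"x": 0, "y": -9.5, "z": 0, "rx": 0, "ry": 0, "rz": 0}, {"x": 0, "y": 0, "z": 0, "rx": 0, "ry": 0, "rz": 0}])

```text
time_s: 27.4
ee_pos: [418.4, 114.0, 116.5]
ee_rot: [-180.0, 0.0, 86.1]
force: [0.7, -0.6, 0.2]
gripper_width: 91.4
gripper_force: 0.0
```

Call:
move_arm(plan=[{"x": 0, "y": 0, "z": 0, "rx": 0, "ry": 0, "rz": 0}, {"x": 0, "y": 0, "z": 0, "rx": 0, "ry": 0, "rz": 0}, {"x": 0, "y": 0, "z": 0, "rx": 0, "ry": 0, "rz": 0}])

```text
time_s: 27.7
ee_pos: [420.2, 114.1, 116.3]
ee_rot: [180.0, -0.0, 86.1]
force: [-0.4, 0.0, -0.3]
gripper_width: 91.3
gripper_force: 0.0
```

```bash
python3 go.py 419.3 114 22; python3 - <<'E'
from h import *
P=[(643.8,118.2),(637.3,23.4),(630.7,-71.4),(624.2,-166.2)]
for n in ['top','scene']:
    f=fits(n,'housing_35',{35:((643.8,118),hd(35,8)),75:((630,-71),hd(75,8)),95:((624,-166),hd(95,8))})
    fits(n,'pad_a',{'pad%d'%i:(P[i],PD) for i in (1,)})
    v=f['img'][:,:,::-1].copy(); r=(140,190,215,345) if n=='top' else (150,275,170,300)
    v=v[r[0]:r[1],r[2]:r[3]]; s=800//v.shape[1]
    v=cv2.resize(v,None,fx=s,fy=s,interpolation=cv2.INTER_CUBIC); v=np.clip(v*(2.0 if n=='top' else 1.3),0,255)
    cv2.imwrite(f'pics/{n}2.png',v[:600])
E
```

```text
t 27.7 pos [420.2 114.1 116.3] rot [180.   -0.   86.1] tool d [-0.1 -0.9 94.3] F [-0.4  0.  -0.3] w 91.3 0.0
top 35 (array([643.1, 118.3]), 390, 385)
top 75 (array([630.2, -67.9]), 427, 463)
top 95 (array([ 622.9, -167.7]), 510, 532)
top pad1 (array([635.7,  25.2]), 485, 500)
scene 35 (array([642.1, 113.5]), 601, 645)
scene 75 (array([631.3, -73. ]), 759, 758)
scene pad1 (array([636.2,  21.7]), 468, 524)[ WARN:0@9.543] global loadsave.cpp:1063 imwrite_ Unsupported depth image for selected encoder is fallbacked to CV_8U.
```

View pics/top2.png

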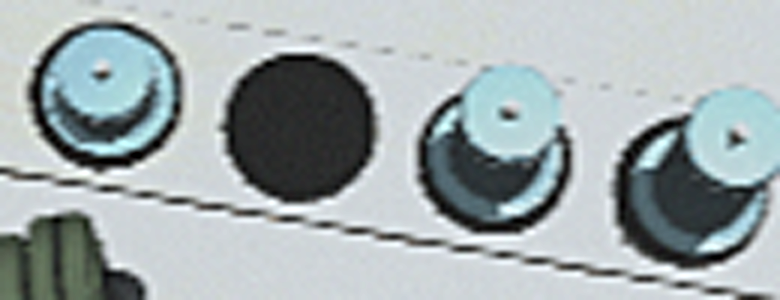

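View pics/scene2.png

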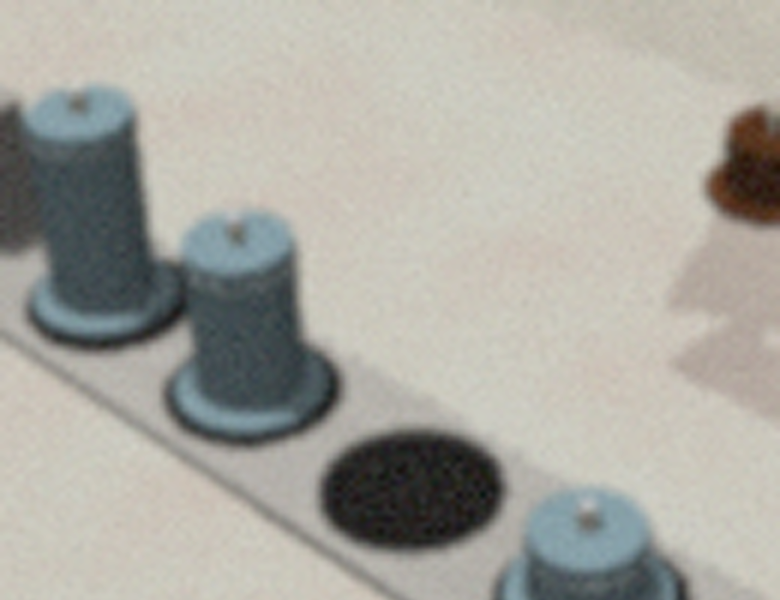

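Top crop: the 35 mm cap is centred on its pad at (107,93) and the 75 mm at (495,160). The 95 mm at (692,190) is about 2 mm towards the tall block, still well within the pad. In the scene crop, all three stand upright. Now housing_55.

Call:
move_arm(plan=[{"x": 0, "y": -0.5, "z": 20, "rx": 0, "ry": 0, "rz": 0}, {"x": 0, "y": 0, "z": 25, "rx": 0, "ry": 0, "rz": 0}, {"x": 0, "y": 0, "z": 22, "rx": 0, "ry": 0, "rz": 0}, {"x": 0, "y": 0, "z": 15, "rx": 0, "ry": 0, "rz": 0}, {"x": 0, "y": 0, "z": 8, "rx": 0, "ry": 0, "rz": 0}, {"x": 0, "y": 0, "z": 4, "rx": 0, "ry": 0, "rz": 0}, {"x": 0, "y": 0, "z": 0, "rx": 0, "ry": 0, "rz": 0}, {"x": 0, "y": 0, "z": 0, "rx": 0, "ry": 0, "rz": 0}, {"x": 0, "y": 0, "z": 0, "rx": 0, "ry": 0, "rz": 0}])

```text
time_s: 29.0
ee_pos: [419.3, 114.2, 23.1]
ee_rot: [179.9, -0.0, 86.1]
force: [0.7, -0.1, 0.4]
gripper_width: 91.5
gripper_force: 0.0
```

Call:
move_arm(plan=[{"x": 0, "y": 0, "z": 0, "rx": 0, "ry": 0, "rz": 0}, {"x": 0, "y": 0, "z": 0, "rx": 0, "ry": 0, "rz": 0}, {"x": 0, "y": 0, "z": 0, "rx": 0, "ry": 0, "rz": 0}, {"x": 0, "y": 0, "z": 0, "rx": 0, "ry": 0, "rz": 0}, {"x": 0, "y": 0, "z": 0, "rx": 0, "ry": 0, "rz": 0}, {"x": 0, "y": 0, "z": 0, "rx": 0, "ry": 0, "rz": 0}, {"x": 0, "y": 0, "z": 0, "rx": 0, "ry": 0, "rz": 0}, {"x": 0, "y": 0, "z": 0, "rx": 0, "ry": 0, "rz": 0}], grip=0.35, squeeze=12)

```text
time_s: 29.8
ee_pos: [418.8, 114.1, 22.5]
ee_rot: [180.0, -0.0, 86.1]
force: [-0.4, 0.6, 0.9]
gripper_width: 46.1
gripper_force: 12.0
```

```bash
python3 go.py 637 23.7 150
```

```text
t 29.8 pos [418.8 114.1  22.5] rot [180.   -0.   86.1] tool d [ -75.3  223.8 -127.5] F [-0.4  0.6  0.9] w 46.1 12.0
```

Call:
move_arm(plan=[{"x": 0, "y": 0, "z": -10, "rx": 0, "ry": 0, "rz": 0}, {"x": 0, "y": 0, "z": -25, "rx": 0, "ry": 0, "rz": 0}, {"x": 0, "y": 0, "z": -30, "rx": 0, "ry": 0, "rz": 0}, {"x": 0, "y": 0, "z": -30, "rx": 0, "ry": 0, "rz": 0}, {"x": 0, "y": 0, "z": -20, "rx": 0, "ry": 0, "rz": 0}, {"x": -3, "y": 10, "z": -10, "rx": 0, "ry": 0, "rz": 0}, {"x": -7, "y": 20, "z": 0, "rx": 0, "ry": 0, "rz": 0}, {"x": -9, "y": 27, "z": 0, "rx": 0, "ry": 0, "rz": 0}, {"x": -9, "y": 27, "z": 0, "rx": 0, "ry": 0, "rz": 0}, {"x": -9, "y": 27, "z": 0, "rx": 0, "ry": 0, "rz": 0}])

```text
time_s: 30.8
ee_pos: [527.6, 69.1, 148.2]
ee_rot: [180.0, -0.0, 86.1]
force: [-0.5, 0.1, -0.4]
gripper_width: 45.8
gripper_force: 12.0
```

Call:
move_arm(plan=[{"x": -9, "y": 27, "z": 0, "rx": 0, "ry": 0, "rz": 0}, {"x": -9, "y": 27, "z": 0, "rx": 0, "ry": 0, "rz": 0}, {"x": -9, "y": 27, "z": 0, "rx": 0, "ry": 0, "rz": 0}, {"x": -7, "y": 20, "z": 0, "rx": 0, "ry": 0, "rz": 0}, {"x": -4, "y": 11, "z": 0, "rx": 0, "ry": 0, "rz": 0}, {"x": 0, "y": 0, "z": 0, "rx": 0, "ry": 0, "rz": 0}, {"x": 0, "y": 0, "z": 0, "rx": 0, "ry": 0, "rz": 0}, {"x": 0, "y": 0, "z": 0, "rx": 0, "ry": 0, "rz": 0}, {"x": 0, "y": 0, "z": 0, "rx": 0, "ry": 0, "rz": 0}])

```text
time_s: 31.7
ee_pos: [635.3, 24.5, 147.8]
ee_rot: [-180.0, -0.0, 86.1]
force: [-0.6, 0.8, -1.4]
gripper_width: 45.6
gripper_force: 12.0
```

```bash
python3 go.py 637 23.7 30.5
```

```text
t 31.7 pos [635.3  24.5 147.8] rot [-180.    -0.    86.1] tool d [ -0.7   1.8 117.3] F [-0.6  0.8 -1.4] w 45.6 12.0
```

Call:
move_arm(plan=[{"x": -0.7, "y": 1.2, "z": 20, "rx": 0, "ry": 0, "rz": 0}, {"x": 0, "y": 0, "z": 28, "rx": 0, "ry": 0, "rz": 0}, {"x": 0, "y": 0, "z": 28, "rx": 0, "ry": 0, "rz": 0}, {"x": 0, "y": 0, "z": 20, "rx": 0, "ry": 0, "rz": 0}, {"x": 0, "y": 0, "z": 12, "rx": 0, "ry": 0, "rz": 0}, {"x": 0, "y": 0, "z": 5, "rx": 0, "ry": 0, "rz": 0}, {"x": 0, "y": 0, "z": 0, "rx": 0, "ry": 0, "rz": 0}, {"x": 0, "y": 0, "z": 0, "rx": 0, "ry": 0, "rz": 0}, {"x": 0, "y": 0, "z": 0, "rx": 0, "ry": 0, "rz": 0}, {"x": 0, "y": 0, "z": 0, "rx": 0, "ry": 0, "rz": 0}])

```text
time_s: 32.7
ee_pos: [637.8, 23.3, 35.4]
ee_rot: [179.9, -0.0, 86.1]
force: [-0.3, 0.4, -0.1]
gripper_width: 45.8
gripper_force: 12.0
```

```bash
python3 go.py 637 23.7 30.5
```

```text
t 32.7 pos [637.8  23.3  35.4] rot [179.9  -0.   86.1] tool d [ 0.4 -0.9  4.9] F [-0.3  0.4 -0.1] w 45.8 12.0
```

Call:
move_arm(plan=[{"x": 0.4, "y": -0.4, "z": 1.5, "rx": 0, "ry": 0, "rz": 0}, {"x": 0, "y": 0, "z": 1.5, "rx": 0, "ry": 0, "rz": 0}, {"x": 0, "y": 0, "z": 0.5, "rx": 0, "ry": 0, "rz": 0}, {"x": 0, "y": 0, "z": 0, "rx": 0, "ry": 0, "rz": 0}, {"x": 0, "y": 0, "z": 0, "rx": 0, "ry": 0, "rz": 0}])

```text
time_s: 33.2
ee_pos: [636.9, 23.7, 30.9]
ee_rot: [180.0, -0.0, 86.1]
force: [0.3, -0.7, 0.2]
gripper_width: 45.8
gripper_force: 12.0
```

Call:
move_arm(plan=[{"x": 0, "y": 0, "z": 0.5, "rx": 0, "ry": 0, "rz": 0}, {"x": 0, "y": 0, "z": 0, "rx": 0, "ry": 0, "rz": 0}])

```text
time_s: 33.4
ee_pos: [637.0, 23.7, 30.5]
ee_rot: [180.0, -0.0, 86.1]
force: [0.3, -0.1, -0.2]
gripper_width: 45.5
gripper_force: 12.0
```

Call:
move_arm(plan=[{"x": 0, "y": 0, "z": 0.5, "rx": 0, "ry": 0, "rz": 0}, {"x": 0, "y": 0, "z": 0, "rx": 0, "ry": 0, "rz": 0}])

```text
time_s: 33.6
ee_pos: [637.0, 23.7, 30.5]
ee_rot: [180.0, -0.0, 86.1]
force: [-1.4, 1.2, 2.9]
gripper_width: 45.8
gripper_force: 12.0
```

Contact made. Release, lift and back away.

Call:
move_arm(plan=[{"x": 0, "y": 0, "z": 0, "rx": 0, "ry": 0, "rz": 0}, {"x": 0, "y": 0, "z": 0, "rx": 0, "ry": 0, "rz": 0}, {"x": 0, "y": 0, "z": 0, "rx": 0, "ry": 0, "rz": 0}, {"x": 0, "y": 0, "z": 0, "rx": 0, "ry": 0, "rz": 0}, {"x": 0, "y": 0, "z": -10, "rx": 0, "ry": 0, "rz": 0}, {"x": 0, "y": 0, "z": -20, "rx": 0, "ry": 0, "rz": 0}, {"x": 0, "y": 0, "z": -30, "rx": 0, "ry": 0, "rz": 0}, {"x": 0, "y": 0, "z": -30, "rx": 0, "ry": 0, "rz": 0}, {"x": 0, "y": 0, "z": -30, "rx": 0, "ry": 0, "rz": 0}, {"x": 0, "y": 0, "z": -20, "rx": 0, "ry": 0, "rz": 0}], grip=1)

```text
time_s: 34.6
ee_pos: [637.8, 23.7, 173.3]
ee_rot: [179.8, -0.0, 86.1]
force: [-0.7, 0.6, 0.9]
gripper_width: 91.5
gripper_force: 0.0
```

Call:
move_arm(plan=[{"x": 0, "y": -15, "z": 0, "rx": 0, "ry": 0, "rz": 0}, {"x": 0, "y": -30, "z": 0, "rx": 0, "ry": 0, "rz": 0}, {"x": 0, "y": -30, "z": 0, "rx": 0, "ry": 0, "rz": 0}, {"x": 0, "y": -30, "z": 0, "rx": 0, "ry": 0, "rz": 0}, {"x": 0, "y": -30, "z": 0, "rx": 0, "ry": 0, "rz": 0}, {"x": 0, "y": -30, "z": 0, "rx": 0, "ry": 0, "rz": 0}, {"x": 0, "y": -30, "z": 0, "rx": 0, "ry": 0, "rz": 0}, {"x": 0, "y": -20, "z": 0, "rx": 0, "ry": 0, "rz": 0}, {"x": 0, "y": 0, "z": 0, "rx": 0, "ry": 0, "rz": 0}, {"x": 0, "y": 0, "z": 0, "rx": 0, "ry": 0, "rz": 0}])

```text
time_s: 35.6
ee_pos: [423.2, 38.4, 170.9]
ee_rot: [179.8, -0.0, 86.1]
force: [-0.1, -0.4, 0.2]
gripper_width: 91.1
gripper_force: 0.0
```

```bash
python3 - <<'E'
from h import *
P=[(643.8,118.2),(637.3,23.4),(630.7,-71.4),(624.2,-166.2)]
for n in ['top','scene']:
    f=fits(n,'housing_35',{35:(P[0],hd(35,8)),55:(P[1],hd(55,8)),75:(P[2],hd(75,8)),95:(P[3],hd(95,8))})
    v=f['img'][:,:,::-1]; r=(140,190,215,345) if n=='top' else (150,290,160,310)
    v=v[r[0]:r[1],r[2]:r[3]]; s=6 if n=='top' else 4
    v=np.clip(cv2.resize(v,None,fx=s,fy=s,interpolation=cv2.INTER_CUBIC)*(2.0 if n=='top' else 1.3),0,255).astype(np.uint8)
    cv2.imwrite(f'pics/{n}3.png',v[:600])
E
```

```text
top 35 (array([642. , 118.8]), 326, 384)
top 55 (array([636.5,  24.4]), 429, 417)
top 75 (array([630.2, -69.9]), 451, 463)
top 95 (array([ 623.1, -167.5]), 517, 532)
scene 35 (array([642.1, 114.8]), 623, 646)
scene 55 (array([634.3,  19.6]), 727, 698)
scene 75 (array([629.4, -74.3]), 724, 755)
scene 95 (array([ 622.6, -172. ]), 778, 805)
```

View pics/top3.png

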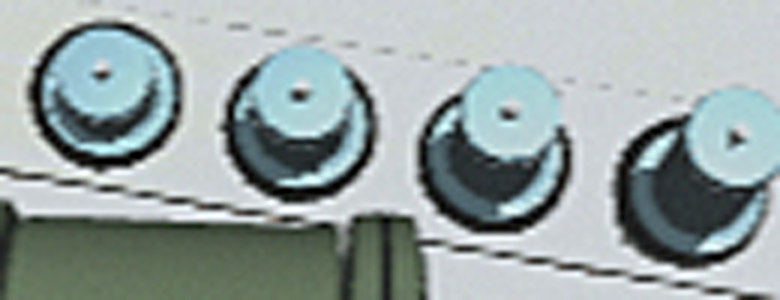

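View pics/scene3.png

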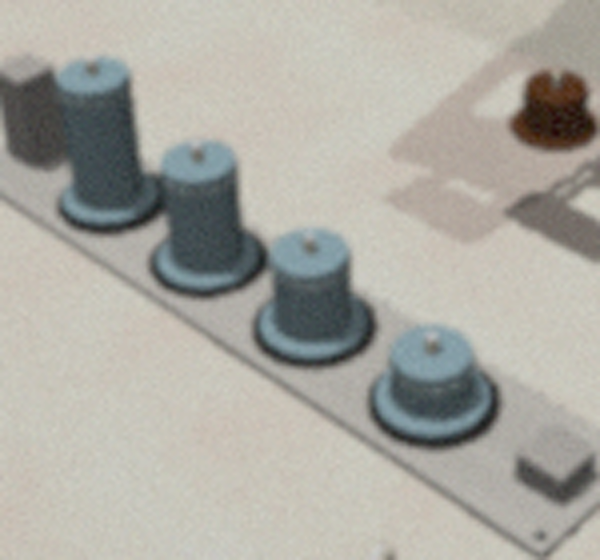

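All four stand upright in the scene crop: 95 at (105,140), 75 at (205,215), 55 at (315,295) and 35 at (432,383). They rise from the low block to the tall one, each inside its pad's black rim, and the gripper is clear of them. The largest offset is about 2.5 mm, so I'm handing it in.

```bash
python3 -c "
from workcell import *
print(job_done())"
```

```text
the job is handed in; nothing more can be done
None
```

The job is handed in: the four blue-grey housings stand free and upright on their pads, rising from 35 mm at the low block to 95 mm at the tall block, all within about 2.5 mm of pad centre (the 95 mm one is furthest off); I left the brown look-alike alone and used about 36 s of the 102 s.

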